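Slide a tool hanger home on its bench rail

TASK

Pick up the loose tool hanger by its lug, carry it to the open, flared end of the rail on the stand, enter both of its guide discs there and slide it along inside the rail, past the sprung catch, until it meets the buffer at the closed end and the catch has dropped behind it; then let go. The rail may sit a little askew on its stand, so feel your way along it and do not force it. Leave the things lying round about undisturbed.

Things in the scene. Friction and masses are not known exactly. Their poses are not given: they have to be found in the camera images.
- hanger: Loose tool hanger of grey plastic, 48 mm wide (y), 69 deep, 108 high, about 0.14 kg, standing upright on its comb ledge, whose prongs point forward (-x). Origin on the underside, below the front face of its 4 mm upright back plate; z up, x to the rear (towards its two black guide discs), y the way it slides into the rail. The discs are carried behind the plate by a flat neck 8 mm high, 40 wide.
- hanger_grip (a point): Centre of the upper part of the hanger's grip lug, an upright block 14 mm thick in y (grasp across this) and 28 mm deep in x; its top is 16 mm above this point, its sides are free to 24 mm below it. 12 mm in front of and 92 mm above the hanger's origin. Axes as the hanger's.
- hanger_head (a point): Point midway between the hanger's two guide discs. Each disc is 28 mm in diameter and 8 mm thick (along x), centres at y = -16 and +16 mm from this point, so 60 mm long in all. 19 mm behind and 50 mm above the hanger's origin (31 mm behind and 42 mm below hanger_grip). Axes as the hanger's.
- stand: Fixed steel stand, aluminium rail on two posts behind it. Origin on the worktop under the rail's mouth; y points from the mouth into the rail, -x is the slotted front (to the robot), z up. The hanger goes in with its axes as the stand's: discs inside, plate and lug in front. Rail outside 39 mm high, 19 deep, top 120 mm over the worktop. Over 25 N in all between hanger and rail is forcing it.
- mouth (a point): Centre of the rail's open mouth, on its axis, 100 mm above the stand's origin, axes as the stand's; the skew does not move it. Outside it, lips flare 3 mm wider over 11 mm. The rail is a closed C-profile: inside 11 mm deep (x) and 31 mm high, 1.5 mm play round the discs on each side; front wall 4 mm thick with a slot 12 mm high for the neck.
- rail_home (a point): Where the hanger's head would come home if the rail were straight: 170 mm from the mouth along the stand's y (168 to 171 mm; there the leading disc meets a sprung buffer, 2 N per mm, 7 mm travel). But the rail swivels about the upright line through the mouth and is clamped askew by an unknown angle up to 0.085 rad either way: true home lies up to 15 mm to the front or rear (x) of this point.
- catch (a joint): Sprung, polished catch pin through the rail's roof, 140 mm from the mouth, with a black knob on top (50 mm over the rail's axis): 0 = down, in the way of the discs; grows in m as a disc lifts it, to 0.010 at most. Each disc lifts it in turn, when the push along the rail rises by some 2 to 10 N. It drops to 0 behind the second disc.
- olive_tin: Bystander: oval olive tin 94x66x22 mm, to be left alone; origin at its underside.
- glue_tube: Bystander: small tube 80x25x18 mm, to be left alone; origin at its underside.
- loupe: Bystander: black eye loupe 38 mm wide, 30 mm high, to be left alone; origin at its underside.
- screw_packet: Bystander: small yellow packet 30x54x12 mm, to be left alone; origin at its underside.
Mind the look-alikes: they are no part of the job. Of the things like the hanger, leave any that is blue or orange; of the rest the larger one is meant.

How it is judged:
On the way:
1. the hanger has entered the rail at its open end: its head point is 25 to 120 mm inside the mouth, on the rail's axis (y of hanger_head in the frame of stand between 0.025 and 0.12 m and x of hanger_head in the frame of stand between -0.013 and 0.013 m and height (world z) of hanger_head between 0.095 and 0.105 m), for 0.1 s.
At the end, for the whole second after the job is handed in: The hanger hangs released and at rest in the rail at its closed end: head 165.5 to 173.5 mm from the mouth, within 18 mm sideways of the stand's y axis and 6 mm of the rail's height, upright within 0.2 rad, along the stand's y within 0.2 rad, catch down (under 1.5 mm) behind it (distance between hanger_head and mouth between 0.1655 and 0.1735 m and x of hanger_head in the frame of stand between -0.018 and 0.018 m and height (world z) of hanger_head between 0.094 and 0.106 m and angle between hanger's own z axis and vertical below 0.2 rad and angle between the y axis of hanger and the y axis of stand, either way round below 0.2 rad and value of joint catch below 0.0015 m and linear speed of hanger below 0.02 m/s); the robot touches nothing.
It fails at once if the hanger was forced: more than 25 N between it and the rail or stand (contact force between hanger and stand above 25 N).
It fails at once if a bystander was moved by more than 20 mm (distance of any of olive_tin, glue_tube, loupe, screw_packet from where it was at the start of the episode above 0.02 m).
It also fails if it takes over 67 s, if anything falls off the work surface, if the arm or the gripper's body presses on something with over 40 N, if the wrist force passes 120 N, or if a joint passes its speed limit or range.

ROBOT

A 6-joint arm with a two-finger parallel gripper is mounted at the origin on a cart in front of the work surface, level with it; the furniture and walls round the work are solid. World frame = base frame: x ahead of the robot, y to its left, z up, the work surface at z = 0. Lengths are in m, angles in rad, forces in N, time in s.
With the tool pointing down it reaches from about 0.225 to 0.875 m from the base axis. Payload 3.4 kg.
Tool frame: the origin (TCP) lies at the very end of the fingers, on their centre line; the grasp point (between the pads) lies 19 mm behind it (grip_depth is the distance from the TCP to the grasp point, in m); x points along the fingers, z is the direction in which the jaws open and shut, and the axes are right-handed (so a half turn about x gives the same grasp; the last joint's range is limited). The gripper opens to 85 mm and grips with 20 to 120 N. Pads are 22 mm wide; open, the fingers measure 114 mm over their backs; the gripper's body (76 mm by 85 mm) begins 54 mm behind the grasp point. The pads swing forward as they close: fully open they stand 13 mm farther back than shut.
Start: joints at [-1.359, 0.276, 1.505, -0, 1.361, -0.121], TCP at [0.188, -0.543, 0.231] pointing down, gripper open.
Joint ranges: [-2.89, 2.89], [-0.75, 2.08], [0.22, 2.7], [-1.18, 4.32], [0.11, 2.71], [-2.7, 2.7]. Speed limits (rad/s): [2.57, 2.57, 3.14, 3.14, 3.14, 3.14].

INTERFACE

Orientations are given as a unit quaternion [w, x, y, z].
In Python, from rig import get_state, get_image, sign_off, grip_depth gives the robot as it stands. The module is installed in compiled form; this text tells all that it offers.
- The arm moves only by the tool arm_command, never from a script. Its argument "series" is a list of rows, each an object with "dp": the shift along the tool's x, y, z scaled (see below), a list of three; "angular": the turn, a rotation vector about the tool's x, y, z scaled (see below), a list of three; "gripper": the finger opening in mm, from 0 to 85.4. A call has exactly 8 rows; each row shifts and turns the pose as measured when the row begins, along the tool's axes as they then stand; what a row does not reach is not made up. The controller multiplies each number of a shift by 0.12 m and each number of a turn by 90 degrees. A row lasts 1/8 s, in which the tool goes at most 62.5 mm and 10.7 degrees, less where a joint would pass 70% of its speed; a pose out of reach is approached as far as the arm can. A call with a number of a shift or a turn outside -1 to 1 is refused whole. A call with a gripper value outside its range is refused whole. The fingers move at their own pace and stop on an object; "grip_force" is the grip in N (left out, the last holds). Time passes only in rows, so rows that do not move let the fingers close, or fill a call up. It gives the time, the measured TCP pose, the force and the opening at its end, in the units of the state.
- get_state(): the state, without advancing time (a new reading comes with each control period).
- get_image(name): name is "side" or "top"; returns a dict with "image" (384x512x3 uint8, blue, green, red), "depth" (384x512 float32, m along the optical axis (not along the pixel's ray), 0 where there is no reading), "mtx" (3x3 intrinsics, pixels), "k1" (the pictures are not rectified: a ray, as slopes to the right and down, at radius r is drawn at 1 + k1 r^2 times it, then the intrinsics apply), "view" (4x4, takes a point from world to camera coordinates). Camera axes: x right, y up, looking along -z (the intrinsics and any distortion apply to the point x, -y, -z); pixel columns grow to the right and rows downward; lengths in m; the calibration is good to about 2 mm. A picture is of the moment at which its call begins.
- sign_off(): hands the job in, once; it reports no verdict.
The state is a dict: "clock": time; "qpos": joint angles; "qd": joint speeds; "effort": joint torques, N m; "position": TCP position; "ee_rot": TCP orientation; "contact_force": force on the tool from outside, world axes, zero at the start; "moment": the same for the moment, N m; "width": finger opening in m.
Only numpy, scipy, OpenCV 4.12 (cv2) and the standard library are available. Lean on these libraries where they do the work, as an engineer would, in place of code of your own. Each camera call takes 0.05 s, during which the arm holds its last target. There are 200 camera calls.

## Working session

There is one attempt and no reset: what is moved stays moved. The work goes in short steps, Python scripts to look and compute and a tool call to move; the robot and the scene stay as the last step left them, time stands still between calls to the robot, and variables do not carry over. Pictures are saved under pics/ and viewed, about 8 in all and at most 12, crops included, and the job is handed in when it is done.

Besides the shell and the picture viewer there is one more tool, called after "Request:" as name(argument=value, ...) on one line, values as JSON. arm_command: Moves the arm, as the interface text tells. Its arguments: {"type":"object","properties":{"series":{"type":"array","items":{"type":"object","properties":{"dp":{"type":"array","items":{"type":"number"}},"angular":{"type":"array","items":{"type":"number"}},"gripper":{"type":"number"}}}},"grip_force":{"type":"number"}},"required":["series"]}

```bash
mkdir -p pics
cat > h.py <<'E'
import numpy as np, cv2
from rig import get_state, get_image, sign_off, grip_depth
def world(d):
    """per-pixel world points from depth"""
    K=d["mtx"];k1=d["k1"];h,w=d["depth"].shape
    u,v=np.meshgrid(np.arange(w),np.arange(h))
    p=cv2.undistortPoints(np.stack([u,v],-1).reshape(-1,1,2).astype(np.float64),np.array(K,float),np.array([k1,0,0,0,0.])).reshape(h,w,2)
    z=d["depth"].astype(float)
    c=np.stack([p[...,0]*z,-p[...,1]*z,-z,np.ones_like(z)],-1)
    return (c@np.linalg.inv(np.array(d["view"])).T)[...,:3]
def ray(d,uv):
    p=cv2.undistortPoints(np.array(uv,float).reshape(-1,1,2),np.array(d["mtx"],float),np.array([d["k1"],0,0,0,0.])).reshape(-1,2)
    M=np.linalg.inv(np.array(d["view"]))
    dd=np.c_[p[:,0],-p[:,1],-np.ones(len(p))]@M[:3,:3].T
    return M[:3,3],dd
def onz(d,uv,z):
    o,r=ray(d,uv); return o+r*((z-o[2])/r[:,2])[:,None]
E
python3 - <<'E'
from h import *
import pickle
D={n:get_image(n) for n in("top","side")}
pickle.dump(D,open("D0.pkl","wb"))
for n in D:
    cv2.imwrite(f"pics/{n}0.png",D[n]["image"]); print(n,np.linalg.inv(D[n]["view"])[:3,3],D[n]["mtx"][0][0],D[n]["k1"])
s=get_state();print({k:np.round(v,3) for k,v in s.items()},grip_depth)
E
```

```text
top [ 0.38037941 -0.15475381  1.4910376 ] 467.1542920189323 -0.10865201327759451
side [ 0.42279978 -0.92168001  0.60063131] 412.25004678136776 -0.090804081967579
{'clock': np.float64(0.1), 'qpos': array([-1.359,  0.277,  1.506, -0.   ,  1.361, -0.121]), 'qd': array([-0.   ,  0.001, -0.003,  0.002,  0.   ,  0.002]), 'effort': array([ 2.000e-03, -4.177e+01, -2.464e+01, -0.000e+00,  6.000e-03,
        0.000e+00]), 'position': array([ 0.188, -0.543,  0.231]), 'ee_rot': array([ 0.575,  0.411,  0.576, -0.41 ]), 'contact_force': array([ 0.713, -0.492, -0.266]), 'moment': array([-0.035, -0.015, -0.052]), 'width': np.float64(0.085)} 0.0187
```

View pics/top0.png

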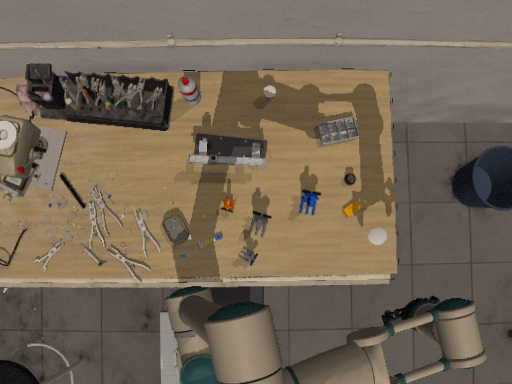

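View pics/side0.png

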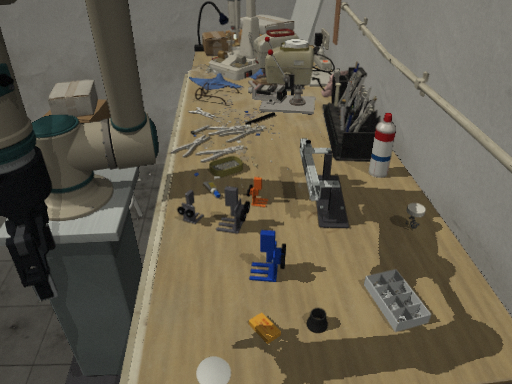

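Top view: grey hangers at (260,222) and (247,256), blue at (309,202), orange at (229,203). The stand is at (228,150). The larger grey one at (260,222) fits the description. I'll confirm it in an enlarged crop and measure.

Run:
```python
from h import *
import pickle
D=pickle.load(open("D0.pkl","rb"))
t,s=D["top"]["image"],D["side"]["image"]
a=cv2.resize(t[125:275,180:280],None,fx=4,fy=4,interpolation=cv2.INTER_CUBIC)
b=cv2.resize(s[130:250,170:360],None,fx=4,fy=4,interpolation=cv2.INTER_CUBIC)[:,:760]
cv2.imwrite("pics/c1.png",a);cv2.imwrite("pics/c2.png",b)
W=world(D["top"]);
np.set_printoptions(precision=3,suppress=True,linewidth=220)
# points by height near hangers and rail
for nm,(r0,r1,c0,c1),zs in [("big",(205,245,245,280),[(.085,.12),(.04,.085),(.01,.04)]),("small",(243,270,235,260),[(.03,.12)]),("rail",(125,175,180,275),[(.11,.13),(.135,.17),(.02,.1)])]:
    P=W[r0:r1,c0:c1].reshape(-1,3)
    for z0,z1 in zs:
        Q=P[(P[:,2]>z0)&(P[:,2]<z1)]
        if len(Q): print(nm,z0,len(Q),"med",np.median(Q,0),"min",Q.min(0),"max",Q.max(0))
Wr=W[140:170,185:272]
print("rail z map"); print((Wr[::2,::3,2]*1000).astype(int))
print("hanger z map"); print((W[208:240,248:276,2][::1,::1]*1000).astype(int))
```

```text
big 0.085 48 med [ 0.424 -0.162  0.107] min [ 0.41  -0.171  0.088] max [ 0.439 -0.153  0.113]
big 0.04 103 med [ 0.447 -0.169  0.056] min [ 0.431 -0.2    0.041] max [ 0.463 -0.144  0.073]
big 0.01 16 med [ 0.426 -0.156  0.012] min [ 0.389 -0.216  0.01 ] max [ 0.443 -0.137  0.031]
small 0.03 88 med [ 0.324 -0.136  0.045] min [ 0.297 -0.155  0.034] max [ 0.337 -0.116  0.083]
rail 0.11 524 med [ 0.612 -0.076  0.119] min [ 0.595 -0.183  0.11 ] max [0.681 0.044 0.129]
rail 0.135 28 med [ 0.613 -0.031  0.146] min [ 0.606 -0.039  0.135] max [ 0.622 -0.024  0.157]
rail 0.02 153 med [ 0.607 -0.032  0.091] min [ 0.594 -0.183  0.021] max [0.684 0.045 0.1  ]
rail z map
[[  -3   -4   -4   -3    3    7  108  107   77   15    6    7    6    6    4    7    5    4    4    4   11    4    2    2   11   -1    0    0    1]
 [   2   -1   -5   -1    3  109  108  103   73   14    6    3    6   10    3    5    9   12   10   12   17    5    6    6    3    8    9    8    3]
 [  -5   -7    1    0 1491  101   99  104   62   10   12   10    6    3    9    6    9    9    6    8    3    6    8  111  110  104   10  
[... 5676 characters left out ...]
2    4    0    2    1    0    0   -1    3    1   -2    0    1    7    5   -2   -1    1    0    0    0    3   -2   -2   -3   -2]
 [   3    0    6   -4    2    0   -1    0   -1   -4   -2    2   -6    2   -1    2    2    0    2    0    0    2    2   -2    2    2   -2    1]
 [   0    1    0    2   -1   -4   -1   -3    0    0    0    6    1    2    4    4   -1   -2   -1    3   -1    0   -3   -2   -1    0    0    3]
 [  -3   -3    2    1    3   -3    2    0    4    2    4   -5    0 1491   -2   -1    2    2   -3    0   -1   -1    0    6    6    1    4   -3]
 [   4    4    0    4   -4    0   -5    0    3    0    3    0   -3    3   -2    1    0   -1    2    2    4    0    0    3    0    0   -1   -1]]
```

View pics/c1.png

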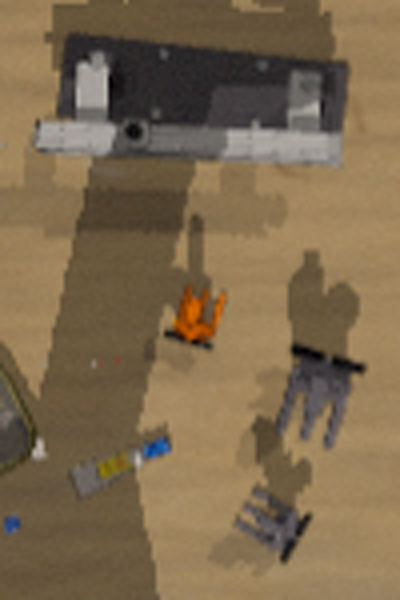

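View pics/c2.png

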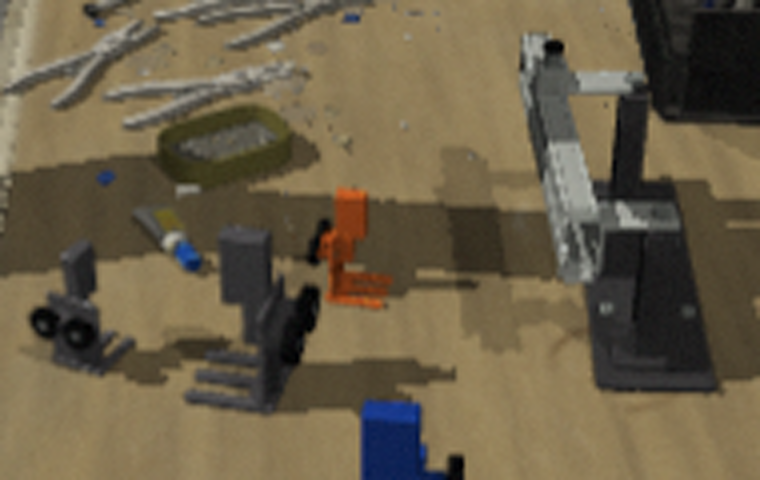

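The crops confirm it: the larger grey hanger is at (260,222), its twin at (247,256) is clearly smaller, and the others are blue and orange. The knob is at the left (+y) end of the rail, at top pixel (213,157). The flared mouth is therefore the right (-y) end, at about (265,162).

```bash
cat >> h.py <<'E'
from scipy.spatial.transform import Rotation as Ro
def pose():
    s=get_state(); q=s["ee_rot"]; return np.array(s["position"]),Ro.from_quat([q[1],q[2],q[3],q[0]]),s
def goal_R(yaw,flip=1):
    # tool x down, tool z along flip * hanger y axis
    x=np.array([0,0,-1.]); z=flip*np.array([-np.sin(yaw),np.cos(yaw),0]); return Ro.from_matrix(np.c_[x,np.cross(z,x),z])
def delta(p,yaw,flip=1):
    P,R,s=pose(); d=R.inv().apply(np.array(p)-P)/.12; a=(R.inv()*goal_R(yaw,flip)).as_rotvec()/(np.pi/2)
    print("t",round(float(s["clock"]),2),"P",P.round(4),"F",np.round(s["contact_force"],1),"dp",d.round(3),"ang",a.round(3),"w",round(float(s["width"]),4))
E
python3 - <<'E'
from h import *
import pickle
np.set_printoptions(precision=4,suppress=True,linewidth=200)
D=pickle.load(open("D0.pkl","rb"));d=D["top"];W=world(d);im=d["image"]
def pix(mask): v,u=np.nonzero(mask); return np.c_[u,v].astype(float)
box=lambda r0,r1,c0,c1:(np.add.outer(np.arange(384)*0,np.arange(512)*0)==0)&(np.arange(384)[:,None]>=r0)&(np.arange(384)[:,None]<r1)&(np.arange(512)[None]>=c0)&(np.arange(512)[None]<c1)
# lug top at z=.108
m=box(205,245,245,280)&(W[...,2]>.095)&(W[...,2]<.13)
L=onz(d,pix(m),.108)[:,:2]; r=cv2.minAreaRect(L.astype(np.float32)*1000); c=L.mean(0)
w,v=np.linalg.eigh(np.cov(L.T)); ax=v[:,1]*np.sign(v[0,1]); print("lug n",len(L),"mean",c,"rect",r,"yaw(x axis)",np.arctan2(ax[1],ax[0]),"std",np.sqrt(w)*np.sqrt(12))
# discs: black
hsv=cv2.cvtColor(im,cv2.COLOR_BGR2HSV)
m=box(205,222,245,280)&(hsv[...,2]<50)&(W[...,2]>.03)
Q=pix(m);B=onz(d,Q,.06)[:,:2]; w,v=np.linalg.eigh(np.cov(B.T)); ax=v[:,1]*np.sign(v[1,1]); print("disc n",len(B),"mean",B.mean(0),"yaw(y axis)",np.arctan2(-ax[0],ax[1]),"ext",np.ptp(B@ax))
# rail top z=.12
m=box(150,170,180,275)&(W[...,2]>.108)&(W[...,2]<.135)
n,lab,st,_=cv2.connectedComponentsWithStats(m.astype(np.uint8)); k=1+np.argmax(st[1:,4]); m=lab==k
Wp=W[m];
def edges(m,z):
    us=np.arange(*[np.nonzero(m)[1].min()+3,np.nonzero(m)[1].max()-2]); lo=[];
    for u in us:
        vv=np.nonzero(m[:,u])[0]; lo.append((u,vv.min()-.5,vv.max()+.5))
    lo=np.array(lo); return onz(d,lo[:,[0,1]],z)[:,:2],onz(d,lo[:,[0,2]],z)[:,:2]
rear,front=edges(m,.12)
for nm,E in(("rear",rear),("front",front)):
    p=np.polyfit(E[:,1],E[:,0],1)
    for _ in range(3):
        e=E[:,0]-np.polyval(p,E[:,1]); ok=abs(e)<.003; p=np.polyfit(E[ok,1],E[ok,0],1)
    print(nm,"slope dx/dy",p[0],"x at y=-.18,0:",np.polyval(p,[-.18,0]),ok.sum(),len(E))
u=np.nonzero(m)[1]; print("end px",u.min(),u.max(),onz(d,[[u.min()-.5,155],[u.max()+.5,161]],.12), "bbox",st[k])
# mean axis from points
P=onz(d,pix(m),.12)[:,:2];r=cv2.minAreaRect(P.astype(np.float32)*1000);print("rail rect",r)
# base plate: dark
m=box(130,170,185,275)&(hsv[...,2]<75)&(W[...,2]<.03)&(W[...,2]>.002)
P=onz(d,pix(m),.008)[:,:2];r=cv2.minAreaRect(P.astype(np.float32)*1000);print("base",len(P),r)
v_,u_=np.nonzero(m); E=[]
for c in range(192,268):
    vv=v_[u_==c]
    if len(vv): E.append((c,vv.min()-.5))
E=onz(d,E,.008)[:,:2];p=np.polyfit(E[:,1],E[:,0],1)
for _ in range(3):
    e=E[:,0]-np.polyval(p,E[:,1]);ok=abs(e)<.003;p=np.polyfit(E[ok,1],E[ok,0],1)
print("base rear edge slope",p,ok.sum(),len(E))
# knob
m=box(145,165,200,222)&(hsv[...,2]<60)&(W[...,2]>.135);print("knob",onz(d,pix(m),.15).mean(0),m.sum())
P,R,s=pose();print(R.as_matrix())
E
```

```text
lug n 47 mean [ 0.4248 -0.1616] rect ((424.5682373046875, -161.59449768066406), (13.819083213806152, 28.054643630981445), 73.25226593017578) yaw(x axis) -0.32498379100102687 std [0.0145 0.0293]
disc n 43 mean [ 0.4519 -0.1684] yaw(y axis) -0.31570810756700446 ext 0.05524540612601668
rear slope dx/dy 0.06089020887886306 x at y=-.18,0: [0.6151 0.6261] 62 72
front slope dx/dy 0.05787267818914318 x at y=-.18,0: [0.5948 0.6052] 72 72
end px 188 265 [[ 0.6286  0.0477  0.12  ]
 [ 0.6073 -0.184   0.12  ]] bbox [188 155  78  11 515]
rail rect ((615.51953125, -68.6044921875), (229.4110565185547, 29.383989334106445), 86.91449737548828)
base 998 ((674.2823486328125, -73.01248931884766), (227.2813262939453, 68.96253967285156), 83.34217071533203)
base rear edge slope [0.1308 0.7165] 70 73
knob [ 0.6154 -0.0322  0.15  ] 16
[[-0.0004  0.9451  0.3267]
 [ 0.0016  0.3267 -0.9451]
 [-1.      0.0002 -0.0016]]
```

Run:
```python
from h import *
delta([.4248,-.1616,.20],-.32,-1)
P,R,s=pose()
print("after turn dp", goal_R(-.32,-1).inv().apply(np.array([.4248,-.1616,.20])-P)/.12)
```

```text
t 0.1 P [ 0.1877 -0.543   0.2305] F [ 0.7 -0.5 -0.3] dp [ 0.259  2.905 -2.358] ang [ 0.416 -0.001  0.   ] w 0.0853
after turn dp [ 0.25439838  0.87560109 -3.63833287]
```

Request:
arm_command(series=[{"dp": [0, 0, 0], "angular": [0.105, 0, 0], "gripper": 50}, {"dp": [0, 0, 0], "angular": [0.105, 0, 0], "gripper": 50}, {"dp": [0, 0, 0], "angular": [0.105, 0, 0], "gripper": 50}, {"dp": [0, 0, 0], "angular": [0.1, 0, 0], "gripper": 50}, {"dp": [0.03, 0.11, -0.45], "angular": [0, 0, 0], "gripper": 50}, {"dp": [0.03, 0.11, -0.45], "angular": [0, 0, 0], "gripper": 50}, {"dp": [0.03, 0.11, -0.45], "angular": [0, 0, 0], "gripper": 50}, {"dp": [0.03, 0.11, -0.45], "angular": [0, 0, 0], "gripper": 50}])

```text
clock: 1.1
position: [0.3109, -0.3542, 0.2122]
ee_rot: [0.403, 0.58, 0.408, -0.578]
contact_force: [0.6, -1.0, 0.3]
width: 0.0499
```

```bash
python3 -c "
from h import *
delta([.4248,-.1616,.20],-.32,-1)"
```

```text
t 1.1 P [ 0.3109 -0.3542  0.2122] F [ 0.6 -1.   0.3] dp [ 0.112  0.343 -1.832] ang [-0.019 -0.004  0.003] w 0.0499
```

Request:
arm_command(series=[{"dp": [0.03, 0.08, -0.45], "angular": [-0.019, -0.004, 0.003], "gripper": 50}, {"dp": [0.03, 0.08, -0.45], "angular": [0, 0, 0], "gripper": 50}, {"dp": [0.03, 0.08, -0.45], "angular": [0, 0, 0], "gripper": 50}, {"dp": [0.03, 0.08, -0.45], "angular": [0, 0, 0], "gripper": 50}, {"dp": [0, 0, 0], "angular": [0, 0, 0], "gripper": 50}, {"dp": [0, 0, 0], "angular": [0, 0, 0], "gripper": 50}, {"dp": [0, 0, 0], "angular": [0, 0, 0], "gripper": 50}, {"dp": [0, 0, 0], "angular": [0, 0, 0], "gripper": 50}])

```text
clock: 2.1
position: [0.4184, -0.1535, 0.1961]
ee_rot: [0.415, 0.572, 0.416, -0.572]
contact_force: [0.7, -0.1, -0.7]
width: 0.05
```

```bash
python3 -c "
from h import *
delta([.4248,-.1616,.075],-.32,-1)"
```

```text
t 2.1 P [ 0.4184 -0.1535  0.1961] F [ 0.7 -0.1 -0.7] dp [1.009 0.073 0.049] ang [ 0.003 -0.001  0.001] w 0.05
```

Request:
arm_command(series=[{"dp": [0, 0.073, 0.049], "angular": [0.003, 0, 0], "gripper": 50}, {"dp": [0.1, 0, 0], "angular": [0, 0, 0], "gripper": 50}, {"dp": [0.2, 0, 0], "angular": [0, 0, 0], "gripper": 50}, {"dp": [0.2, 0, 0], "angular": [0, 0, 0], "gripper": 50}, {"dp": [0.2, 0, 0], "angular": [0, 0, 0], "gripper": 50}, {"dp": [0.2, 0, 0], "angular": [0, 0, 0], "gripper": 50}, {"dp": [0.1, 0, 0], "angular": [0, 0, 0], "gripper": 50}, {"dp": [0, 0, 0], "angular": [0, 0, 0], "gripper": 50}])

```text
clock: 3.1
position: [0.4237, -0.1655, 0.0692]
ee_rot: [-0.41, -0.574, -0.413, 0.575]
contact_force: [-1.0, -0.8, -0.2]
width: 0.0498
```

```bash
python3 -c "
from h import *
delta([.4248,-.1616,.075],-.32,-1)
d=get_image('side');cv2.imwrite('pics/s1.png',cv2.resize(d['image'][130:250,150:300],None,fx=4,fy=4,interpolation=cv2.INTER_CUBIC))"
```

```text
t 3.1 P [ 0.4237 -0.1655  0.0692] F [-1.  -0.8 -0.2] dp [-0.048 -0.002 -0.033] ang [-0.005 -0.001  0.002] w 0.0498
```

View pics/s1.png

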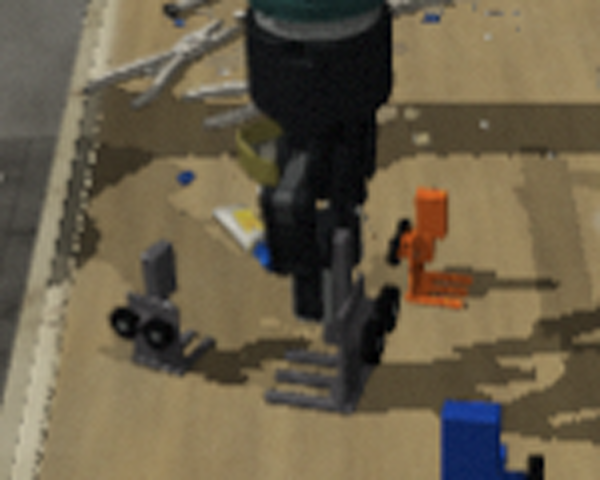

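The open fingers straddle the lug (crop about (330,260)), and no other item is in their way. I'll centre, raise 6 mm and close.

Request:
arm_command(series=[{"dp": [-0.048, 0, -0.033], "angular": [-0.005, 0, 0.002], "gripper": 50}, {"dp": [0, 0, 0], "angular": [0, 0, 0], "gripper": 50}, {"dp": [0, 0, 0], "angular": [0, 0, 0], "gripper": 5}, {"dp": [0, 0, 0], "angular": [0, 0, 0], "gripper": 5}, {"dp": [0, 0, 0], "angular": [0, 0, 0], "gripper": 5}, {"dp": [0, 0, 0], "angular": [0, 0, 0], "gripper": 5}, {"dp": [0, 0, 0], "angular": [0, 0, 0], "gripper": 5}, {"dp": [0, 0, 0], "angular": [0, 0, 0], "gripper": 5}], grip_force=60)

```text
clock: 4.15
position: [0.4274, -0.1626, 0.0785]
ee_rot: [0.416, 0.574, 0.412, -0.572]
contact_force: [-0.3, -0.2, 0.4]
width: 0.013
```

```bash
python3 -c "
from h import *
delta([.4248,-.1616,.075],-.32,-1)
P,R,s=pose();print(R.as_matrix().round(3))
"
```

```text
t 4.15 P [ 0.4274 -0.1626  0.0785] F [-0.3 -0.2  0.4] dp [ 0.029 -0.023 -0.001] ang [ 0.     0.    -0.004] w 0.013
[[ 0.007  0.949 -0.314]
 [-0.002 -0.314 -0.949]
 [-1.     0.007  0.   ]]
```

Request:
arm_command(series=[{"dp": [-0.2, 0, 0], "angular": [0, 0, 0], "gripper": 5}, {"dp": [-0.35, 0, 0], "angular": [0, 0, 0], "gripper": 5}, {"dp": [-0.4, 0, 0], "angular": [0, 0, 0], "gripper": 5}, {"dp": [0, 0, 0], "angular": [0, 0, 0], "gripper": 5}, {"dp": [0, 0, 0], "angular": [-0.08, 0, 0], "gripper": 5}, {"dp": [0, 0, 0], "angular": [-0.08, 0, 0], "gripper": 5}, {"dp": [0, 0, 0], "angular": [0, 0, 0], "gripper": 5}, {"dp": [0, 0, 0], "angular": [0, 0, 0], "gripper": 5}])

```text
clock: 5.15
position: [0.4226, -0.1602, 0.1897]
ee_rot: [-0.482, -0.515, -0.486, 0.516]
contact_force: [0.1, -0.2, -1.5]
width: 0.0129
```

```bash
python3 -c "
from h import *
delta([.574,-.2353,.19],-.059,-1);delta([.574,-.2353,.19],-.059,1)
P,R,s=pose();print(R.as_matrix().round(3),s['qpos'])
"
```

```text
t 5.15 P [ 0.4226 -0.1602  0.1897] F [ 0.1 -0.2 -1.5] dp [-0.012  1.299  0.544] ang [-0.003 -0.002  0.003] w 0.0129
t 5.15 P [ 0.4226 -0.1602  0.1897] F [ 0.1 -0.2 -1.5] dp [-0.012  1.299  0.544] ang [1.997 0.005 0.004] w 0.0129
[[-0.005  0.998 -0.064]
 [ 0.004 -0.064 -0.998]
 [-1.    -0.005 -0.004]] [-5.17405059e-01  1.23393250e-01  1.81459498e+00  1.11860138e-03
  1.21010195e+00  1.11655927e+00]
```

Request:
arm_command(series=[{"dp": [0, 0.15, 0.07], "angular": [0, 0, 0], "gripper": 5}, {"dp": [0, 0.25, 0.1], "angular": [0, 0, 0], "gripper": 5}, {"dp": [0, 0.3, 0.12], "angular": [0, 0, 0], "gripper": 5}, {"dp": [0, 0.3, 0.12], "angular": [0, 0, 0], "gripper": 5}, {"dp": [0, 0.2, 0.09], "angular": [0, 0, 0], "gripper": 5}, {"dp": [0, 0.1, 0.04], "angular": [0, 0, 0], "gripper": 5}, {"dp": [0, 0, 0], "angular": [0, 0, 0], "gripper": 5}, {"dp": [0, 0, 0], "angular": [0, 0, 0], "gripper": 5}])

```text
clock: 6.15
position: [0.5841, -0.2406, 0.1845]
ee_rot: [-0.48, -0.517, -0.484, 0.517]
contact_force: [0.4, -0.3, -2.1]
width: 0.013
```

```bash
python3 -c "
from h import *
delta([.574,-.2353,.1285],-.059,-1)
"
```

```text
t 6.15 P [ 0.5841 -0.2406  0.1845] F [ 0.4 -0.3 -2.1] dp [ 0.468 -0.085 -0.037] ang [-0.007 -0.002  0.003] w 0.013
```

Request:
arm_command(series=[{"dp": [0.1, -0.085, -0.037], "angular": [-0.007, -0.002, 0.003], "gripper": 5}, {"dp": [0.2, 0, 0], "angular": [0, 0, 0], "gripper": 5}, {"dp": [0.15, 0, 0], "angular": [0, 0, 0], "gripper": 5}, {"dp": [0, 0, 0], "angular": [0, 0, 0], "gripper": 5}, {"dp": [0, 0, 0], "angular": [0, 0, 0], "gripper": 5}, {"dp": [0, 0, 0], "angular": [0, 0, 0], "gripper": 5}, {"dp": [0, 0, 0], "angular": [0, 0, 0], "gripper": 5}, {"dp": [0, 0, 0], "angular": [0, 0, 0], "gripper": 5}])

```text
clock: 7.15
position: [0.5712, -0.2336, 0.1348]
ee_rot: [0.487, 0.515, 0.484, -0.514]
contact_force: [-0.9, 0.2, -1.4]
width: 0.0133
```

```bash
python3 -c "
from h import *
import pickle
delta([.574,-.2353,.1285],-.059,-1)
D={n:get_image(n) for n in('side','top')};pickle.dump(D,open('D1.pkl','wb'))
a=cv2.resize(D['side']['image'][130:260,240:370],None,fx=4.5,fy=4.5,interpolation=cv2.INTER_CUBIC)
b=cv2.resize(D['top']['image'][130:200,220:290],None,fx=4,fy=4,interpolation=cv2.INTER_CUBIC)
cv2.imwrite('pics/s2.png',a);cv2.imwrite('pics/t2.png',b)"
```

```text
t 7.15 P [ 0.5712 -0.2336  0.1348] F [-0.9  0.2 -1.4] dp [0.052 0.024 0.013] ang [ 0.     0.001 -0.003] w 0.0133
```

View pics/s2.png

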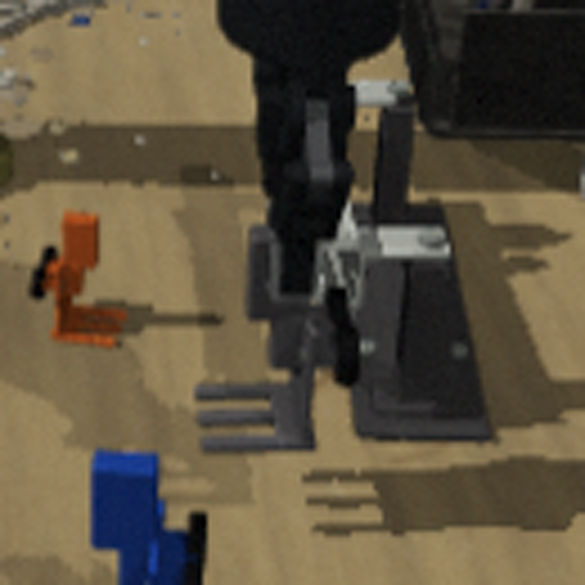

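View pics/t2.png

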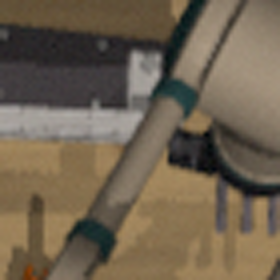

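The side crop shows the hanger held upright, with its discs edge-on at crop (345,335), just short of the flared mouth at crop (340,270). The arm hides the top view, so I'll measure disc against mouth in the side view.

Run:
```python
from h import *
import pickle
np.set_printoptions(precision=4,suppress=True,linewidth=200)
D1=pickle.load(open("D1.pkl","rb"));D0=pickle.load(open("D0.pkl","rb"))
d=D1["side"];W=world(d);hsv=cv2.cvtColor(d["image"],cv2.COLOR_BGR2HSV);V=hsv[...,2]
m=np.zeros(V.shape,bool);m[190:218,308:324]=1
m&=(V<45)&(W[...,1]<-.19)&(W[...,1]>-.29)
print("disc",m.sum(),np.median(W[m],0),np.percentile(W[m],[3,97],axis=0))
v,u=np.nonzero(m);
rc=cv2.minAreaRect(np.c_[u,v].astype(np.float32));print("px",u.min(),u.max(),v.min(),v.max(),rc)
def ony(d,uv,y):
    o,r=ray(d,uv);return o+r*((y-o[1])/r[:,1])[:,None]
# head y expected -.235; leading/near disc centre y=-.251, its near rim
for r in range(v.min(),v.max()+1):
    uu=u[v==r]; 
    if len(uu): print(r,ony(d,[[uu.min()-.5,r],[uu.max()+.5,r]],-.252)[:,[0,2]].ravel(),V[r,306:326])
# mouth in D0 side
d=D0["side"];W=world(d);V=cv2.cvtColor(d["image"],cv2.COLOR_BGR2GRAY)
np.set_printoptions(linewidth=250)
print("V rows180-204 cols 300-325");print(V[176:204,300:326])
print("z");print((W[176:204,300:326,2]*1000).astype(int))
print("y");print((W[176:204,300:326,1]*1000).astype(int))
```

```text
disc 154 [ 0.5917 -0.2497  0.1101] [[ 0.574  -0.2627  0.0995]
 [ 0.5988 -0.215   0.1496]]
px 308 319 190 214 ((313.5353088378906, 201.9588165283203), (24.696273803710938, 10.430724143981934), 85.60128784179688)
190 [0.5722 0.1533 0.5763 0.1531] [ 15  16  16  28  71  80  70  68 105 124  57  62  90  60  88  38  55  55  57  55]
191 [0.5724 0.1509 0.5764 0.1507] [ 19  14  16  34  72 150  76  67  68 127  73  58  96  90  86  46  56  53  57  55]
192 [0.5726 0.1486 0.5766 0.1483] [ 10  13  15  43  74 163  81  68  67 130 107  59  53 113  86  58  51  57  57  55]
193 [0.5727 0.1462 0.5767 0.146 ] [ 15  14  15  40  82 129  70  47  49  91  89  61  55 109  82  61  55  57  56  56]
194 [0.5729 0.1438 0.5911 0.1428] [ 14  14  12  47  95 122  54  12   7   9  18  74  56 103  83  57  52  54  56  56]
195 [0.573  0.1414 0.5912 0.1404] [ 35  34  37  64 105  94  38  11   6   7   7  73  56  98  79  58  51  57  56  56]
196 [0.5813 0.1385 0.5914 0.1379] [ 48  52  56  97 105  91  27   9  12   9  11  59  91  97  73  54  51  53  54  56]
197 [0.5815 0.1361 0.5916 0.1355] [ 44  48  52  95  78  68  29   8  13  13  1
[... 10820 characters left out ...]
181  -69  -72  -71  -72  -73  -73]
 [ -61  -61  -60  -62  -58  -59  -61  -61  -60 -181 -178 -176 -179 -177 -178 -181 -178 -179  -74  -72  -74  -74  -74  -74  -72  -74]
 [ -62  -61  -65  -65  -63  -65  -66  -65  -66  -67  -66 -178 -179 -182 -181 -182 -182 -182  -76  -77  -78  -78  -82  -81  -78  -80]
 [ -69  -70  -69  -70  -70  -68  -69  -71  -70  -71  -67 -921  -72  -69  -72  -69  -79  -79  -82  -80  -86  -83  -84  -82  -84  -82]
 [ -72  -75  -73  -73  -73  -71  -74  -74  -74  -74  -75  -73  -75  -77  -75  -75  -83  -84  -86  -87  -85  -88  -88  -86  -86  -89]
 [ -78  -79  -78  -76  -78  -78  -79  -78  -75  -79  -76  -80  -77  -78  -77  -78  -89  -90  -90  -88  -93  -92  -91  -91  -93  -92]]
```

Run:
```python
from h import *
import pickle
np.set_printoptions(precision=4,suppress=True,linewidth=200)
D1=pickle.load(open("D1.pkl","rb"));D0=pickle.load(open("D0.pkl","rb"))
def ony(d,uv,y):
    o,r=ray(d,uv);return o+r*((y-o[1])/r[:,1])[:,None]
d=D1["side"];W=world(d)
g=cv2.cvtColor(d["image"],cv2.COLOR_BGR2GRAY)
print(g[200:222,308:324])
print("y");print((W[194:222,308:324,1]*1000).astype(int));print("x");print((W[194:222,308:324,0]*1000).astype(int));print("z");print((W[194:222,308:324,2]*1000).astype(int))
print("disc rear edge",ony(d,[[319.5,207]],-.265))
d0=D0["side"]
print("lip edges",ony(d0,[[309.5,192],[320.6,192],[309,197],[320.4,197]],-.181).round(4))
W0=world(d0);M=(W0[...,1]<-.176)&(W0[...,1]>-.188)&(W0[...,2]>.07)&(W0[...,0]>.58)&(W0[...,0]<.64);M[:,:300]=0
print("lip pts x",np.percentile(W0[M][:,0],[2,50,98]),"z",np.percentile(W0[M][:,2],[1,99]),M.sum())
R=(W0[...,2]>.112)&(W0[...,2]<.125)&(W0[...,1]>-.175)&(W0[...,1]<-.14)&(W0[...,0]>.58)&(W0[...,0]<.63)
print("rail top strip x",np.percentile(W0[R][:,0],[2,50,98]),np.median(W0[R][:,1]),np.median(W0[R][:,2]))
```

```text
[[ 50  52  46  45  37  18  12  14   9  21  64  52  52  54  54  52]
 [ 67  48  38  43  44  33  12  12   8  17  43  54  50  53  52  51]
 [ 72  63  40  43  43  43  26   7   7   9  28  44  50  51  54  54]
 [ 59  81  58  45  44  41  24  11  10   9   4  32  52  51  55  53]
 [ 52  69  56  47  43  30  21  10  14  10  15  20  49  49  54  52]
 [ 59  47  41  42  43  32  20  10  16  16  15  19  70  69  68  55]
 [ 56  48  40  42  43  33  27  14  17  20  20  20 112  99 106  69]
 [ 58  46  41  42  45  38  31  16  16  13  15  18 116 101 105  66]
 [ 58  46  40  40  42  45  33  18  15  17  13  21  71  75  63  51]
 [ 57  46  35  41  41  44  37  16  11  16  13  16  41  46  45  51]
 [ 54  42  37  37  42  38  35  10  13  10   8  12  42  40  45  46]
 [ 49  42  60  59  57  54  29  15   5  12   7  10  42  41  45  46]
 [ 53  50 104  90  82  76  31  14  13   8   4  12  41  47  45  49]
 [ 48  58 123 110  99  83  42  12  11   8   6  15  41  43  47  48]
 [ 48  62 107 108 107 107  50  12  12   7   5  24  44  46  41  43]
 [ 48  53 103 111 120 125  99  67  36  14  29  43  40  43  40  47]
 [ 45  65 111 127 128 127 12
[... 6056 characters left out ...]

 [ 93  92   0   0   0  -1   0   1   0   0   5   9   8   8   8  14]
 [ 89   0   0  -1   1   0   0  -1   0   1   6   5   7   6   8  14]
 [ 87   0   0   0  -2   0   0  -1   0   0   6   8   8   7   7  12]
 [ 85 600   0   0   0   1   0   1   0   0   2   7   7   8   7  12]
 [ 80   0   1   0   1   2   0   0  -1   0   4   5   7   7   7  13]
 [ 79   0   0   0  -1   0   1   0   0   0   0   7   8   6   8   7]]
disc rear edge [[ 0.5964 -0.265   0.1199]]
lip edges [[ 0.5929 -0.181   0.1004]
 [ 0.6176 -0.181   0.099 ]
 [ 0.5927 -0.181   0.0872]
 [ 0.6183 -0.181   0.0857]]
lip pts x [0.5929 0.6081 0.6169] z [0.0778 0.1206] 79
rail top strip x [0.5963 0.6057 0.6152] -0.15754391543565555 0.11743434507288186
```

Run:
```python
from h import *
import pickle
np.set_printoptions(precision=4,suppress=True,linewidth=200)
d=pickle.load(open("D1.pkl","rb"))["side"];W=world(d);g=cv2.cvtColor(d["image"],cv2.COLOR_BGR2GRAY)
print(g[182:202,290:303]);sl=np.s_[182:202:3,290:312]
for k in (0,1,2):print((W[sl][...,k]*1000).astype(int))
def ony(d,uv,y):
    o,r=ray(d,uv);return o+r*((y-o[1])/r[:,1])[:,None]
print(ony(d,[[294.5,190],[295,200],[319.5,211]],-.2406))
# plate front/prongs extents
M=(W[...,1]>-.27)&(W[...,1]<-.2)&(W[...,2]>.045)&(W[...,2]<.075)&(W[...,0]>.5)&(W[...,0]<.62);M[:, :270]=0
print("ledge x",np.percentile(W[M][:,0],[1,99]),"y",np.percentile(W[M][:,1],[1,99]))
```

```text
[[104 108 107 105 122  83  80  69  65  65  73  39  13]
 [104 105 104 107 115  79  72  62  57  57  59  47  20]
 [104 104 103 102 110  73  52  41  36  39  67  65  36]
 [102 104 103 100 109  67  50  38  39  38  74  67  43]
 [105  99 102 103 101  64  46  42  38  35  71  68  39]
 [106 103 101 102 101  64  45  40  39  29  68  70  37]
 [105 106 103 101  97  64  43  38  39  33  69  73  38]
 [106 104 102 100  90  65  42  35  39  34  69  70  40]
 [109 106 101 104  89  62  43  38  39  36  65  69  40]
 [106 107 103 101  89  65  42  37  39  37  65  71  28]
 [102 103 101 101  90  63  39  32  41  48  68  69  27]
 [104 102 103 101  87  61  40  36  39  62  67  66  25]
 [103 103 103 102  83  59  41  41  37  51  67  61  24]
 [103 103 104 103  83  56  38  36  37  42  66  69  42]
 [103 104 103 104  78  58  42  37  39  36  57  63  57]
 [105 106 104 106  79  57  39  38  36  36  41  46  45]
 [103 104 106 106  85  58  41  38  37  37  38  38  38]
 [101 105 107 107  83  53  39  38  35  38  37  36  35]
 [ 98 105 106 105  95  58  40  37  39  39  35  34  39]
 [ 98 104 108 108 110  84  78  78  89  81  41  41  45]]
[... 1494 characters left out ...]
83 184 184 183 184 184 183]
 [  0  -1  -2  -2  -2 153 155 158 156 156 161 160 161 166 165 164 162 164 166 164 161 161]
 [ -2  -2  -2  -2   0 148 150 150 150 151 154 154 154 158 157 158 159 159 158 158 152 110]
 [ -1   0  -4  -3  -3 142 141 143 143 143 148 145 151 152 152 152 153 152 153 151 145  90]
 [ -3  -2  -3  -2  -1 135 135 135 136 134 141 139 144 145 146 144 143 145 144 140 139  89]
 [  0  -2  -3   0 122 127 129 128 128 127 128 133 600 131 132 133 133 133 127  84  85  80]
 [ -3  -1  -1  -3  -2 120 122 119 121 121 121 119 122 121 120 120 120 120 121 122 108 106]]
[[ 0.5484 -0.2406  0.1471]
 [ 0.5506 -0.2406  0.1227]
 [ 0.6037 -0.2406  0.0918]]
ledge x [0.5308 0.5809] y [-0.2572 -0.2098]
```

```bash
python3 -c "
from h import *
delta([.579,-.2353,.1285],-.059,-1)
"
```

```text
t 7.25 P [ 0.5712 -0.2335  0.1346] F [ 0.3  0.7 -1.3] dp [0.051 0.066 0.011] ang [ 0.     0.001 -0.002] w 0.013
```

Request:
arm_command(series=[{"dp": [0.051, 0.066, 0.011], "angular": [0, 0.001, -0.002], "gripper": 5}, {"dp": [0, 0, 0], "angular": [0, 0, 0], "gripper": 5}, {"dp": [0, 0, 0], "angular": [0, 0, 0], "gripper": 5}, {"dp": [0, 0, 0], "angular": [0, 0, 0], "gripper": 5}, {"dp": [0, 0, 0], "angular": [0, 0, 0], "gripper": 5}, {"dp": [0, 0, 0], "angular": [0, 0, 0], "gripper": 5}, {"dp": [0, 0, 0], "angular": [0, 0, 0], "gripper": 5}, {"dp": [0, 0, 0], "angular": [0, 0, 0], "gripper": 5}])

```text
clock: 8.25
position: [0.5795, -0.2354, 0.1277]
ee_rot: [0.485, 0.515, 0.485, -0.514]
contact_force: [-0.3, 1.0, -0.8]
width: 0.0131
```

```bash
python3 -c "
from h import *
delta([.579,-.2353,.1285],-.059,-1)
"
```

```text
t 8.25 P [ 0.5795 -0.2354  0.1277] F [-0.3  1.  -0.8] dp [-0.006 -0.005 -0.001] ang [ 0. -0.  0.] w 0.0131
```

Request:
arm_command(series=[{"dp": [0, 0, -0.04], "angular": [0, 0, 0], "gripper": 5}, {"dp": [0, 0, -0.04], "angular": [0, 0, 0], "gripper": 5}, {"dp": [0, 0, -0.04], "angular": [0, 0, 0], "gripper": 5}, {"dp": [0, 0, -0.03], "angular": [0, 0, 0], "gripper": 5}, {"dp": [0, 0, -0.03], "angular": [0, 0, 0], "gripper": 5}, {"dp": [0, 0, -0.03], "angular": [0, 0, 0], "gripper": 5}, {"dp": [0, 0, -0.02], "angular": [0, 0, 0], "gripper": 5}, {"dp": [0, 0, -0.02], "angular": [0, 0, 0], "gripper": 5}])

```text
clock: 9.25
position: [0.5814, -0.2031, 0.1279]
ee_rot: [0.485, 0.515, 0.485, -0.514]
contact_force: [-0.3, 0.1, -1.4]
width: 0.0132
```

```bash
cat >> h.py <<'E'
RD=np.array([.059,.998,0])
def along():
    """TCP line: head = TCP + 25.5mm behind; x target at the head's y"""
    P,R,s=pose(); y=P[1]; hd=y+.171-.0015
    delta([.579+.059*(y+.2353),y,.1285],-.059,-1); print("head in",round(hd*1000,1),"mm; moment",np.round(s["moment"],2))
E
python3 -c "
from h import *
along()
"
```

```text
t 9.25 P [ 0.5814 -0.2031  0.1279] F [-0.3  0.1 -1.4] dp [-0.005 -0.005  0.   ] ang [ 0. -0. -0.] w 0.0132
head in -33.6 mm; moment [0.01 0.06 0.  ]
```

Request:
arm_command(series=[{"dp": [-0.004, -0.004, -0.02], "angular": [0, 0, 0], "gripper": 5}, {"dp": [0, 0, -0.02], "angular": [0, 0, 0], "gripper": 5}, {"dp": [0, 0, -0.02], "angular": [0, 0, 0], "gripper": 5}, {"dp": [0, 0, -0.02], "angular": [0, 0, 0], "gripper": 5}, {"dp": [0, 0, -0.02], "angular": [0, 0, 0], "gripper": 5}, {"dp": [0, 0, -0.02], "angular": [0, 0, 0], "gripper": 5}, {"dp": [0, 0, -0.02], "angular": [0, 0, 0], "gripper": 5}, {"dp": [0, 0, -0.02], "angular": [0, 0, 0], "gripper": 5}])

```text
clock: 10.25
position: [0.5821, -0.1827, 0.1284]
ee_rot: [0.485, 0.515, 0.485, -0.514]
contact_force: [0.1, 0.4, -1.4]
width: 0.0131
```

```bash
python3 -c "
from h import *
along()
"
```

```text
t 10.25 P [ 0.5821 -0.1827  0.1284] F [ 0.1  0.4 -1.4] dp [-0.001 -0.     0.   ] ang [ 0. -0. -0.] w 0.0131
head in -13.2 mm; moment [0.03 0.05 0.03]
```

Request:
arm_command(series=[{"dp": [0, 0, -0.02], "angular": [0, 0, 0], "gripper": 5}, {"dp": [0, 0, -0.02], "angular": [0, 0, 0], "gripper": 5}, {"dp": [0, 0, -0.02], "angular": [0, 0, 0], "gripper": 5}, {"dp": [0, 0, -0.02], "angular": [0, 0, 0], "gripper": 5}, {"dp": [0, 0, -0.02], "angular": [0, 0, 0], "gripper": 5}, {"dp": [0, 0, -0.02], "angular": [0, 0, 0], "gripper": 5}, {"dp": [0, 0, -0.02], "angular": [0, 0, 0], "gripper": 5}, {"dp": [0, 0, -0.02], "angular": [0, 0, 0], "gripper": 5}])

```text
clock: 11.25
position: [0.5834, -0.1622, 0.1284]
ee_rot: [0.485, 0.515, 0.485, -0.514]
contact_force: [0.3, 0.4, -1.5]
width: 0.0132
```

```bash
python3 -c "
from h import *
along()
d=get_image('side');cv2.imwrite('pics/s3.png',cv2.resize(d['image'][130:250,240:370],None,fx=4.5,fy=4.5,interpolation=cv2.INTER_CUBIC))
"
```

```text
t 11.25 P [ 0.5834 -0.1622  0.1284] F [ 0.3  0.4 -1.5] dp [-0.001 -0.     0.   ] ang [ 0. -0. -0.] w 0.0132
head in 7.3 mm; moment [ 0.03  0.02 -0.06]
```

View pics/s3.png

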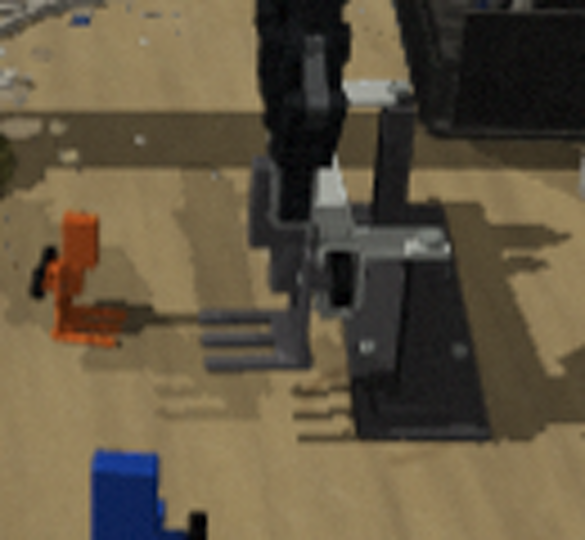

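The black disc sits centrally inside the mouth opening, at crop (342,278), so it has entered. I'll slide on.

Request:
arm_command(series=[{"dp": [0, 0, -0.025], "angular": [0, 0, 0], "gripper": 5}, {"dp": [0, 0, -0.025], "angular": [0, 0, 0], "gripper": 5}, {"dp": [0, 0, -0.025], "angular": [0, 0, 0], "gripper": 5}, {"dp": [0, 0, -0.025], "angular": [0, 0, 0], "gripper": 5}, {"dp": [0, 0, -0.025], "angular": [0, 0, 0], "gripper": 5}, {"dp": [0, 0, -0.025], "angular": [0, 0, 0], "gripper": 5}, {"dp": [0, 0, -0.025], "angular": [0, 0, 0], "gripper": 5}, {"dp": [0, 0, -0.025], "angular": [0, 0, 0], "gripper": 5}])

```text
clock: 12.3
position: [0.5848, -0.1363, 0.1284]
ee_rot: [0.485, 0.515, 0.485, -0.514]
contact_force: [0.5, 0.2, -1.1]
width: 0.0132
```

```bash
python3 -c "
from h import *
along()"
```

```text
t 12.3 P [ 0.5848 -0.1363  0.1284] F [ 0.5  0.2 -1.1] dp [-0.  0. -0.] ang [ 0.    -0.001 -0.   ] w 0.0132
head in 33.2 mm; moment [0.   0.03 0.03]
```

Request:
arm_command(series=[{"dp": [0, 0, -0.025], "angular": [0, 0, 0], "gripper": 5}, {"dp": [0, 0, -0.025], "angular": [0, 0, 0], "gripper": 5}, {"dp": [0, 0, -0.025], "angular": [0, 0, 0], "gripper": 5}, {"dp": [0, 0, -0.025], "angular": [0, 0, 0], "gripper": 5}, {"dp": [0, 0, -0.025], "angular": [0, 0, 0], "gripper": 5}, {"dp": [0, 0, -0.025], "angular": [0, 0, 0], "gripper": 5}, {"dp": [0, 0, -0.025], "angular": [0, 0, 0], "gripper": 5}, {"dp": [0, 0, -0.025], "angular": [0, 0, 0], "gripper": 5}])

```text
clock: 13.3
position: [0.5863, -0.1106, 0.1285]
ee_rot: [0.485, 0.515, 0.485, -0.514]
contact_force: [-0.4, -0.7, -0.9]
width: 0.0129
```

```bash
python3 -c "
from h import *
along()"
```

```text
t 13.3 P [ 0.5863 -0.1106  0.1285] F [-0.4 -0.7 -0.9] dp [-0.  0. -0.] ang [ 0.    -0.001 -0.   ] w 0.0129
head in 58.9 mm; moment [0.   0.01 0.  ]
```

Request:
arm_command(series=[{"dp": [0, 0, -0.025], "angular": [0, 0, 0], "gripper": 5}, {"dp": [0, 0, -0.025], "angular": [0, 0, 0], "gripper": 5}, {"dp": [0, 0, -0.025], "angular": [0, 0, 0], "gripper": 5}, {"dp": [0, 0, -0.025], "angular": [0, 0, 0], "gripper": 5}, {"dp": [0, 0, -0.025], "angular": [0, 0, 0], "gripper": 5}, {"dp": [0, 0, -0.025], "angular": [0, 0, 0], "gripper": 5}, {"dp": [0, 0, -0.025], "angular": [0, 0, 0], "gripper": 5}, {"dp": [0, 0, -0.025], "angular": [0, 0, 0], "gripper": 5}])

```text
clock: 14.3
position: [0.5879, -0.0849, 0.1285]
ee_rot: [0.485, 0.515, 0.485, -0.514]
contact_force: [-0.3, 0.5, -0.7]
width: 0.0131
```

```bash
python3 -c "
from h import *
along()"
```

```text
t 14.3 P [ 0.5879 -0.0849  0.1285] F [-0.3  0.5 -0.7] dp [-0.  0. -0.] ang [ 0.    -0.001 -0.   ] w 0.0131
head in 84.6 mm; moment [ 0.03  0.   -0.02]
```

Request:
arm_command(series=[{"dp": [0, 0, -0.02], "angular": [0, 0, 0], "gripper": 5}, {"dp": [0, 0, -0.02], "angular": [0, 0, 0], "gripper": 5}, {"dp": [0, 0, -0.02], "angular": [0, 0, 0], "gripper": 5}, {"dp": [0, 0, -0.02], "angular": [0, 0, 0], "gripper": 5}, {"dp": [0, 0, -0.02], "angular": [0, 0, 0], "gripper": 5}, {"dp": [0, 0, -0.02], "angular": [0, 0, 0], "gripper": 5}, {"dp": [0, 0, -0.02], "angular": [0, 0, 0], "gripper": 5}, {"dp": [0, 0, -0.02], "angular": [0, 0, 0], "gripper": 5}])

```text
clock: 15.3
position: [0.589, -0.0644, 0.1285]
ee_rot: [0.485, 0.515, 0.485, -0.514]
contact_force: [0.2, 0.1, -0.8]
width: 0.013
```

```bash
python3 -c "
from h import *
along()"
```

```text
t 15.3 P [ 0.589  -0.0644  0.1285] F [ 0.2  0.1 -0.8] dp [-0.  0. -0.] ang [ 0. -0. -0.] w 0.013
head in 105.1 mm; moment [-0.02  0.03 -0.03]
```

Now the catch zone, in smaller steps.

Request:
arm_command(series=[{"dp": [0, 0, -0.015], "angular": [0, 0, 0], "gripper": 5}, {"dp": [0, 0, -0.015], "angular": [0, 0, 0], "gripper": 5}, {"dp": [0, 0, -0.015], "angular": [0, 0, 0], "gripper": 5}, {"dp": [0, 0, -0.015], "angular": [0, 0, 0], "gripper": 5}, {"dp": [0, 0, -0.015], "angular": [0, 0, 0], "gripper": 5}, {"dp": [0, 0, -0.015], "angular": [0, 0, 0], "gripper": 5}, {"dp": [0, 0, -0.015], "angular": [0, 0, 0], "gripper": 5}, {"dp": [0, 0, -0.015], "angular": [0, 0, 0], "gripper": 5}])

```text
clock: 16.3
position: [0.5889, -0.0531, 0.1273]
ee_rot: [-0.486, -0.512, -0.484, 0.517]
contact_force: [-0.1, -5.6, -2.0]
width: 0.0133
```

```bash
python3 -c "
from h import *
along()"
```

```text
t 16.3 P [ 0.5889 -0.0531  0.1273] F [-0.1 -5.6 -2. ] dp [-0.01   0.007 -0.   ] ang [0.001 0.004 0.002] w 0.0133
head in 116.4 mm; moment [-1.05  0.12 -0.1 ]
```

Request:
arm_command(series=[{"dp": [-0.006, 0.004, -0.02], "angular": [0, 0.004, 0.002], "gripper": 5}, {"dp": [0, 0, -0.02], "angular": [0, 0, 0], "gripper": 5}, {"dp": [-0.003, 0, -0.02], "angular": [0, 0.002, 0], "gripper": 5}, {"dp": [0, 0, -0.02], "angular": [0, 0, 0], "gripper": 5}, {"dp": [0, 0, 0], "angular": [0, 0, 0], "gripper": 5}, {"dp": [0, 0, 0], "angular": [0, 0, 0], "gripper": 5}, {"dp": [0, 0, 0], "angular": [0, 0, 0], "gripper": 5}, {"dp": [0, 0, 0], "angular": [0, 0, 0], "gripper": 5}])

```text
clock: 17.3
position: [0.589, -0.0388, 0.1274]
ee_rot: [0.482, 0.516, 0.488, -0.512]
contact_force: [0.7, 0.6, -5.1]
width: 0.0132
```

```bash
python3 -c "
from h import *
along()"
```

```text
t 17.3 P [ 0.589  -0.0388  0.1274] F [ 0.7  0.6 -5.1] dp [-0.009  0.013 -0.001] ang [ 0.001 -0.007  0.001] w 0.0132
head in 130.7 mm; moment [-0.14  0.12 -0.04]
```

Request:
arm_command(series=[{"dp": [-0.006, 0.006, -0.01], "angular": [0, -0.005, 0], "gripper": 5}, {"dp": [0, 0, -0.015], "angular": [0, 0, 0], "gripper": 5}, {"dp": [0, 0, -0.015], "angular": [0, 0, 0], "gripper": 5}, {"dp": [0, 0, -0.015], "angular": [0, 0, 0], "gripper": 5}, {"dp": [0, 0, -0.015], "angular": [0, 0, 0], "gripper": 5}, {"dp": [0, 0, 0], "angular": [0, 0, 0], "gripper": 5}, {"dp": [0, 0, 0], "angular": [0, 0, 0], "gripper": 5}, {"dp": [0, 0, 0], "angular": [0, 0, 0], "gripper": 5}])

```text
clock: 18.3
position: [0.591, -0.0296, 0.13]
ee_rot: [0.485, 0.515, 0.486, -0.514]
contact_force: [-0.3, -0.0, -1.3]
width: 0.0129
```

```bash
python3 -c "
from h import *
along()"
```

```text
t 18.3 P [ 0.591  -0.0296  0.13  ] F [-0.3 -0.  -1.3] dp [ 0.013  0.001 -0.   ] ang [ 0.    -0.002 -0.   ] w 0.0129
head in 139.9 mm; moment [0.04 0.14 0.02]
```

Request:
arm_command(series=[{"dp": [0.01, 0, -0.015], "angular": [0, 0, 0], "gripper": 5}, {"dp": [0, 0, -0.018], "angular": [0, 0, 0], "gripper": 5}, {"dp": [0, 0, -0.018], "angular": [0, 0, 0], "gripper": 5}, {"dp": [0, 0, -0.018], "angular": [0, 0, 0], "gripper": 5}, {"dp": [0, 0, -0.018], "angular": [0, 0, 0], "gripper": 5}, {"dp": [0, 0, -0.018], "angular": [0, 0, 0], "gripper": 5}, {"dp": [0, 0, 0], "angular": [0, 0, 0], "gripper": 5}, {"dp": [0, 0, 0], "angular": [0, 0, 0], "gripper": 5}])

```text
clock: 19.3
position: [0.5915, -0.0215, 0.1272]
ee_rot: [-0.487, -0.512, -0.484, 0.516]
contact_force: [-0.1, -3.4, -3.5]
width: 0.0126
```

```bash
python3 -c "
from h import *
along()"
```

```text
t 19.3 P [ 0.5915 -0.0215  0.1272] F [-0.1 -3.4 -3.5] dp [-0.011  0.001  0.   ] ang [0.001 0.004 0.001] w 0.0126
head in 148.0 mm; moment [-0.62  0.09 -0.08]
```

Request:
arm_command(series=[{"dp": [-0.006, 0, -0.02], "angular": [0, 0.004, 0.001], "gripper": 5}, {"dp": [0, 0, -0.02], "angular": [0, 0, 0], "gripper": 5}, {"dp": [-0.003, 0, -0.02], "angular": [0, 0.002, 0], "gripper": 5}, {"dp": [0, 0, -0.02], "angular": [0, 0, 0], "gripper": 5}, {"dp": [0, 0, 0], "angular": [0, 0, 0], "gripper": 5}, {"dp": [0, 0, 0], "angular": [0, 0, 0], "gripper": 5}, {"dp": [0, 0, 0], "angular": [0, 0, 0], "gripper": 5}, {"dp": [0, 0, 0], "angular": [0, 0, 0], "gripper": 5}])

```text
clock: 20.3
position: [0.5915, -0.0081, 0.1274]
ee_rot: [0.483, 0.516, 0.488, -0.512]
contact_force: [0.2, -0.0, -4.7]
width: 0.0131
```

```bash
python3 -c "
from h import *
along()"
```

```text
t 20.3 P [ 0.5915 -0.0081  0.1274] F [ 0.2 -0.  -4.7] dp [-0.009  0.008 -0.001] ang [ 0.001 -0.005  0.001] w 0.0131
head in 161.4 mm; moment [-0.04  0.11 -0.  ]
```

Request:
arm_command(series=[{"dp": [-0.005, 0.003, -0.01], "angular": [0, -0.004, 0], "gripper": 5}, {"dp": [0, 0, -0.015], "angular": [0, 0, 0], "gripper": 5}, {"dp": [0, 0, -0.015], "angular": [0, 0, 0], "gripper": 5}, {"dp": [0, 0, -0.015], "angular": [0, 0, 0], "gripper": 5}, {"dp": [0, 0, -0.01], "angular": [0, 0, 0], "gripper": 5}, {"dp": [0, 0, 0], "angular": [0, 0, 0], "gripper": 5}, {"dp": [0, 0, 0], "angular": [0, 0, 0], "gripper": 5}, {"dp": [0, 0, 0], "angular": [0, 0, 0], "gripper": 5}])

```text
clock: 21.3
position: [0.5927, 0.0006, 0.1297]
ee_rot: [0.485, 0.515, 0.486, -0.514]
contact_force: [0.1, 0.6, -1.3]
width: 0.013
```

```bash
python3 -c "
from h import *
along()"
```

```text
t 21.3 P [0.5927 0.0006 0.1297] F [ 0.1  0.6 -1.3] dp [ 0.01   0.001 -0.   ] ang [ 0.001 -0.001 -0.   ] w 0.013
head in 170.1 mm; moment [0.01 0.09 0.05]
```

Request:
arm_command(series=[{"dp": [0.008, 0, -0.012], "angular": [0, 0, 0], "gripper": 5}, {"dp": [0, 0, -0.012], "angular": [0, 0, 0], "gripper": 5}, {"dp": [0, 0, -0.012], "angular": [0, 0, 0], "gripper": 5}, {"dp": [0, 0, 0], "angular": [0, 0, 0], "gripper": 5}, {"dp": [0, 0, 0], "angular": [0, 0, 0], "gripper": 5}, {"dp": [0, 0, 0], "angular": [0, 0, 0], "gripper": 5}, {"dp": [0, 0, 0], "angular": [0, 0, 0], "gripper": 5}, {"dp": [0, 0, 0], "angular": [0, 0, 0], "gripper": 5}])

```text
clock: 22.3
position: [0.5929, 0.003, 0.1289]
ee_rot: [-0.486, -0.514, -0.485, 0.515]
contact_force: [-1.3, -1.8, -1.7]
width: 0.0128
```

```bash
python3 -c "
from h import *
along()
d=get_image('top');cv2.imwrite('pics/t4.png',cv2.resize(d['image'][130:190,180:280],None,fx=6,fy=6,interpolation=cv2.INTER_CUBIC))
d=get_image('side');W=world(d)
M=np.zeros(W.shape[:2],bool);M[130:175,295:320]=1
M&=(W[...,2]>.13)&(W[...,1]>-.045)&(W[...,1]<-.015)&(W[...,0]>.6)&(W[...,0]<.63);print('knob',M.sum(),W[M][:,2].max() if M.any() else 0)
import pickle
W0=world(pickle.load(open('D0.pkl','rb'))['side']);M0=(W0[...,2]>.13)&(W0[...,1]>-.045)&(W0[...,1]<-.015)&(W0[...,0]>.6)&(W0[...,0]<.63);print('start',M0.sum(),W0[M0][:,2].max())
cv2.imwrite('pics/s4.png',cv2.resize(d['image'][125:245,240:370],None,fx=4.5,fy=4.5,interpolation=cv2.INTER_CUBIC))"
```

```text
t 22.3 P [0.5929 0.003  0.1289] F [-1.3 -1.8 -1.7] dp [ 0.003  0.001 -0.   ] ang [ 0.001  0.001 -0.   ] w 0.0128
head in 172.5 mm; moment [-0.41  0.21 -0.08]
knob 59 0.18125203368342124
start 58 0.14956625592238698
```

View pics/s4.png

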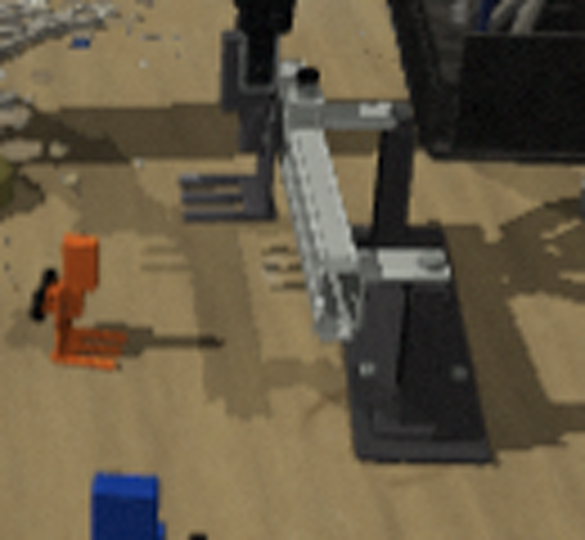

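The hanger is at the closed end, touching the buffer, with the knob visible at crop (307,75). I'll check the knob height by comparing with the first image.

```bash
cat > knob.py <<'E'
from h import *
import pickle
d0=pickle.load(open('D0.pkl','rb'))['side']
def knob():
    d=get_image('side')
    g0=cv2.cvtColor(d0['image'],cv2.COLOR_BGR2GRAY);g=cv2.cvtColor(d['image'],cv2.COLOR_BGR2GRAY)
    for n,a,D in(('start',g0,d0),('now',g,d)):
        W=world(D);c=a[136:150,302:316]; v,u=np.nonzero(c<45); print(n,len(v),'rows',v.min()+136,v.max()+136,'mean',u.mean().round(2)+302,v.mean().round(2)+136)
    return g0,g
E
python3 -c "
from knob import *
a,b=knob();print(a[136:152,302:315]);print(b[136:152,302:315]);along()"
```

```text
start 16 rows 140 143 mean 308.0 141.5
now 17 rows 140 148 mean 307.65 141.88
[[127 128 127 127 125 123 120 127 126 127 131 130 127]
 [118 119 122 122 118 127 125 126 129 127 128 131 128]
 [104 120 115 109 101 137 122 124 125 125 129 132 129]
 [126 160 150 131 112 134 109 109 117 124 128 130 130]
 [133 158 159 149  69  32  26  28  78 124 125 131 133]
 [147 161 161 116  16   7   6  11   6 126 125 126 131]
 [163 161 160 130  33   8  10   8  22 125 125 125 130]
 [170 149 150 151  57  27  33  35  61 122 123 126 129]
 [162 109 101 121  46  53  64  61  82 112 121 126 127]
 [171 113  70  70  45  54  62  63  84 100 123 126 126]
 [178 108  75  83  55  64  69  66  69  89 122 129 127]
 [135 103  69  89  78  81  80  82  81  92 108 119 135]
 [116  94  66  83  89  91  88  88  90  91  94  93 153]
 [113  58  66  83  83  87  84  86  88  93  89  88 142]
 [ 99  54  72  84  84  85  85  86  93  89  90  91  90]
 [ 64  47  74  85  86  83  83  85  90  87  97  95  98]]
[[111 125 126 123 121 122 122 122 124 124 127 127 128]
 [106 120 121 122 118 126 120 125 125 125 126 130 126]
 [ 97 119 115 106  98 139 123 1
[... 198 characters left out ...]
  90  73  23  11   7   9  27 122 124 127 127]
 [ 91  89  93  92  45  31  38  31  63 117 124 123 126]
 [ 89  85 115 111  62  64  70  64  81 111 122 125 126]
 [ 93  97 136 136  92  79  66  63  84 100 123 123 126]
 [ 83  99 141 141 103  98  84  78  95 110 114 112 114]
 [ 55 102 122 137 124 117 113 112 135 143  91  73  73]
 [ 43 100 103  90 103 105 105 106 106  99  84  84  86]
 [ 46 111 100  92  91  93  93  93  93  90  88  89  88]
 [ 42 126  98  94  96  93  91  90 100  88  85  89  90]
 [ 41 108  97  91  91  89  92  89  99  87  96  96  95]]
t 22.45 P [0.5929 0.003  0.1289] F [-0.6 -2.  -1.2] dp [ 0.003  0.001 -0.   ] ang [ 0.001  0.001 -0.001] w 0.0131
head in 172.5 mm; moment [-0.41  0.22 -0.1 ]
```

The knob pixels match the start image, so the catch is down, and the buffer pushes back with about 2 N. I'll release and withdraw upward.

Request:
arm_command(series=[{"dp": [0, 0, 0], "angular": [0, 0, 0], "gripper": 20}, {"dp": [0, 0, 0], "angular": [0, 0, 0], "gripper": 30}, {"dp": [0, 0, 0], "angular": [0, 0, 0], "gripper": 45}, {"dp": [0, 0, 0], "angular": [0, 0, 0], "gripper": 45}, {"dp": [0, 0, 0], "angular": [0, 0, 0], "gripper": 45}, {"dp": [-0.1, 0, 0], "angular": [0, 0, 0], "gripper": 45}, {"dp": [-0.15, 0, 0], "angular": [0, 0, 0], "gripper": 45}, {"dp": [-0.2, 0, 0], "angular": [0, 0, 0], "gripper": 45}])

```text
clock: 23.45
position: [0.5937, 0.0047, 0.1851]
ee_rot: [0.485, 0.515, 0.485, -0.513]
contact_force: [-0.2, -0.8, 0.8]
width: 0.0451
```

Request:
arm_command(series=[{"dp": [-0.2, 0, 0], "angular": [0, 0, 0], "gripper": 45}, {"dp": [-0.3, -0.2, 0], "angular": [0, 0, 0], "gripper": 45}, {"dp": [-0.2, -0.4, 0], "angular": [0, 0, 0], "gripper": 45}, {"dp": [0, -0.4, 0], "angular": [0, 0, 0], "gripper": 45}, {"dp": [0, -0.2, 0], "angular": [0, 0, 0], "gripper": 45}, {"dp": [0, 0, 0], "angular": [0, 0, 0], "gripper": 45}, {"dp": [0, 0, 0], "angular": [0, 0, 0], "gripper": 45}, {"dp": [0, 0, 0], "angular": [0, 0, 0], "gripper": 45}])

```text
clock: 24.45
position: [0.4507, 0.0126, 0.2795]
ee_rot: [0.49, 0.519, 0.481, -0.51]
contact_force: [1.0, 0.2, -0.2]
width: 0.0443
```

```bash
python3 -c "
from knob import *
knob()
D={n:get_image(n) for n in('side','top')}
a=cv2.resize(D['side']['image'][125:245,240:370],None,fx=3,fy=4,interpolation=cv2.INTER_CUBIC)
b=cv2.resize(D['top']['image'][130:190,180:280],None,fx=4,fy=4,interpolation=cv2.INTER_CUBIC)
c=np.zeros((480,800,3),np.uint8);c[:,:390]=a;c[:240,400:]=b;cv2.imwrite('pics/f.png',c)
W=world(D['top']);M=np.zeros(W.shape[:2],bool);M[150:185,185:230]=1;M&=(W[...,2]>.14)&(W[...,2]<.17)&(W[...,0]<.6)
np.set_printoptions(precision=4,suppress=True)
L=onz(D['top'],np.argwhere(M)[:,::-1],.158);print('lug top',M.sum(),L.mean(0),np.median(W[M],0));print(get_state()['position'],get_state()['contact_force'])
mo=np.array([.6055,-.172]);h=L.mean(0)[:2]+.031*np.array([.998,-.059]);print('head',h,'dist',np.linalg.norm(h-mo))"
```

```text
start 16 rows 140 143 mean 308.0 141.5
now 17 rows 140 143 mean 307.88 141.41
lug top 48 [ 0.5782 -0.0002  0.158 ] [0.5784 0.0008 0.151 ]
[0.4503 0.0126 0.2791] [-0.8193 -0.6517 -0.1277]
head [ 0.6091 -0.002 ] dist 0.17002673459994672
```

View pics/f.png

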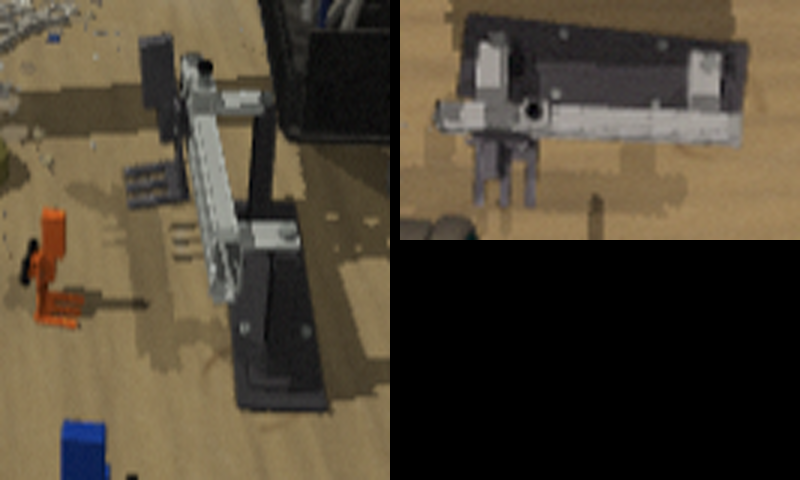

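The hanger hangs upright and free in the closed end of the rail (composite about (165,120) and (500,165)). Its head is about 170 mm from the mouth, and the knob is at its starting height.

```bash
python3 -c "
from rig import *
print(sign_off())"
```

```text
the job is handed in; nothing more can be done
None
```

I picked up the larger grey hanger by its lug, entered both discs at the flared mouth and slid it along the skewed rail. It went past the catch to the buffer, and I then let go, withdrew and handed the job in at about 24.5 s.

- **Final position:** the top view puts the hanger's head about 170 mm from the mouth, and it hangs upright. The catch knob is at the same pixels as at the start, so the catch is down.
- **Forces:** the highest net force I read at the wrist while sliding was about 6 N, and about 2 N against the buffer. I only read it once per second, so a brief higher peak could have been missed.
- **Disagreements:** the cameras and the arm differed by about 2.7 mm in x and 2.5 mm in z, so I lined up the discs with the mouth within a single camera view. The arm's own reading at the buffer was 172.5 mm before release, against 170 mm from the top view afterwards. Both are within the allowed range.
- **Bystanders:** none was approached or touched as far as I saw, but I did not re-measure their positions.

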